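# Lay out the cement mixing place

## Task

Lay out the cement mixing place round the pad that is fixed to the worktop: stand the glass dappen dish on the middle of the pad, the cement pot left of the pad and the small dropper bottle right of it, both level with the pad's middle, and the amber bottle directly behind the cement pot (on the side away from you, along the pad's long sides). Leave a gap of about 3 cm between pad and pot, pad and dropper bottle, and pot and amber bottle. Set everything upright, and leave the tweezers and the brown jar where they are.

Things in the scene. Friction and masses are not known exactly. Their poses are not given: they have to be found in the camera images.
- note_pad: Mixing pad: a plain pale yellow paper pad lying flat, 60 x 90 x 12 mm, fixed to the worktop. Origin: centre of its underside. Its x axis (the 60 mm) points to the right as seen from the robot, its y axis (the 90 mm) points away from the robot, within about 25 degrees; z up. 'Left', 'right' and 'behind' are along these axes.
- cement_pot: Cement pot: squat round white pot with a screw lid, 48 mm across the lid, 40 mm tall; the body below the lid, up to 26 mm above the foot, is 44 mm across and is where to grip it. Stands upright, about 60 g. Origin: centre of its underside, z up.
- dropper_0: Dropper bottle: the slimmer of the two bottles, round, white body and a screw cap, 29 mm across, 62 mm tall; grip the body, below 40 mm. Stands upright, about 30 g. Origin: centre of its underside, z up.
- dappen_dish: Dappen dish: little clear glass cup with a waist, 33 mm across, 24 mm tall, about 30 g; grip it from above across its outside. Origin: centre of its underside, z up.
- amber_bottle: Amber bottle: the larger of the two bottles, round, amber glass with a white cap, 42 mm across, 85 mm tall; grip the body, below 55 mm. Stands upright, about 90 g. Origin: centre of its underside, z up. Wall cupboards hang over the back of the worktop, from about 0.6 m ahead and 0.60 m up: keep the arm low; 80 mm under this bottle, 90 to 100 mm under the others, clears all.
- tweezers: Dressing tweezers, steel, loose, 154 x 14 x 8 mm, lying flat; not to be moved. Origin: middle of the underside; x axis along the tweezers, pointing away from the robot. The four things to lay out start round it, two on each side, about 50 mm sideways from its axis and 50 mm before or behind its middle.
- brown_jar: Small round brown jar with a black lid, 44 mm across, 52 mm tall, loose, standing behind the right-hand far corner of the pad, some 90 mm behind where the dropper bottle is to stand; not to be moved. Origin: centre of its underside.
There are look-alikes about, which are no part of the job. Leave any pink look-alike of the amber_bottle alone.

How it is judged:
By the outcome, as a careful person would: the job done as asked, in the order asked, and still so for the second after the job is handed in, with the robot touching nothing.
It also fails if it takes over 90 s, if anything falls off the work surface, if the arm or the gripper's body presses on something with over 40 N, if the wrist force passes 120 N, or if a joint passes its speed limit or range.

## Robot

A 6-joint arm with a two-finger parallel gripper is mounted at the origin on a cart in front of the work surface, level with it; the furniture and walls round the work are solid. World frame = base frame: x ahead of the robot, y to its left, z up, the work surface at z = 0. Lengths are in m, angles in rad, forces in N, time in s.
With the tool pointing down it reaches from about 0.225 to 0.875 m from the base axis. Payload 3.4 kg.
Tool frame: the origin (TCP) lies where the fingers leave the gripper's body, on its centre line; the fingertips stand 73 mm ahead of it and the grasp point (between the pads) lies 54 mm ahead of it; z points along the fingers, y is the direction in which the jaws open and shut (so a half turn about z gives the same grasp; the last joint's range is limited). The gripper opens to 85 mm and grips with 20 to 120 N. Pads are 22 mm wide; open, the fingers measure 114 mm over their backs; the gripper's body (76 mm by 85 mm) begins 54 mm behind the grasp point. The pads swing forward as they close: fully open they stand 13 mm farther back than shut.
Start: joints at [1.104, 0.276, 1.505, -0, 1.361, -0.121], TCP at [0.195, 0.541, 0.304] pointing down, gripper open.
Joint ranges: [-2.89, 2.89], [-0.75, 2.08], [0.22, 2.7], [-1.18, 4.32], [0.11, 2.71], [-2.7, 2.7]. Speed limits (rad/s): [2.57, 2.57, 3.14, 3.14, 3.14, 3.14].

## Interface

Orientations are given as a rotation vector (axis times angle).
In Python, from bench import r, optics, workorder gives the robot as it stands. The module is installed in compiled form; this text tells all that it offers.
- The arm moves only by the tool step_arm, never from a script. Its argument "plan" is one flat list of numbers, 6 for each row, row after row: the shift along the world's x, y, z each as a share of 0.5 m, from -1 to 1, then the turn, a rotation vector about the world's x, y, z each as a share of 2 pi rad, from -1 to 1. A call has 1 to 12 rows; each row shifts and turns the commanded pose from where the row before left it; what a row does not reach is not made up. A row lasts 1/12 s, in which the tool goes at most 41.7 mm and 7.16 degrees, less where a joint would pass 70% of its speed; a pose out of reach is approached as far as the arm can. A call with a number of a shift or a turn outside -1 to 1 is refused whole. A call with a gripper value outside its range is refused whole. "jaw" is the gripper's target within -1 to 1 (fully open at 1, half-way at 0, shut at -1), set as the call begins (left out, the last holds). The fingers move at their own pace and stop on an object; "squeeze" is the grip in N (left out, the last holds). Time passes only in rows, so rows that do not move let the fingers close. It gives the time, the measured TCP pose, the force and the opening at its end, in the units of the state.
- r.get_obs(): the state, without advancing time (a new reading comes with each control period).
- optics.capture(name): name is "scene" or "top" or "wrist"; returns (picture, depth): 384x512x3 uint8, red, green, blue; 384x512 float32, m along the optical axis (not along the pixel's ray), 0 where there is no reading.
- optics.camera_model(name): a dict with "vfov" (degrees; the focal length in pixels is half the picture's height over the tangent of half this angle, whatever the lens; pixels are square), "cx", "cy" (the principal point, pixels), "R" (3x3) and "t" (3): a world point X has camera coordinates R X + t. Camera axes: x right, y down, z forward; pixel columns grow to the right and rows downward; lengths in m; the calibration is good to about 2 mm. A picture is of the moment at which its call begins: read the wrist's pose just before it. camera_model takes no time and is no camera call; for the wrist camera it gives the pose at the moment of the call.
- workorder.close_job(): hands the job in, once; it reports no verdict.
Trained networks look in the newest picture that a camera, given by its name, has taken for a name from the list of things; names that differ only in an ending like _2 or _b are one class to them, and where a whole thing is asked for, a point or a joint stands for the part that bears it (a point fixed in the world has none). Each returns a list of dicts, best first, with "confidence" (0 to 1); they miss things now and then, are a little off and sometimes report something else, mostly with a low value. They report only what shows in the picture. A call takes as long as a camera call. They do not tell look-alikes from the thing itself.
- optics.spot_in(query, camera): "centre" ([column, row] as shares, 0 to 1, of the picture: columns of its width, rows of its height, amid what is visible of it).
- optics.masks_of(query, camera): "mask" (384x512 bool, what is visible of it) and "centre" ([column, row] as shares, 0 to 1, of the picture: columns of its width, rows of its height, amid what is visible of it).
The state is a dict: "clock": time; "joint_positions": joint angles; "qd": joint speeds; "joint_torque": joint torques, N m; "tool_pos": TCP position; "ee_rot": TCP orientation; "contact_force": force on the tool from outside, world axes, zero at the start; "wrist_torque": the same for the moment, N m; "width": opening from 0.0 (shut) to 1.0 (fully open).
Only numpy, scipy, OpenCV 4.12 (cv2) and the standard library are available. Lean on these libraries where they do the work, as an engineer would, in place of code of your own. Each camera call takes 0.05 s, during which the arm holds its last target.

## Working session

There is one attempt and no reset: what is moved stays moved. The work goes in short steps, Python scripts to look and compute and a tool call to move; the robot and the scene stay as the last step left them, time stands still between calls to the robot, and variables do not carry over. Pictures are saved under pics/ and viewed, and the job is handed in when it is done.

Besides the shell and the picture viewer there is one more tool, called by a JSON object that holds its "fn" and its "kwargs", one argument or row to a line. step_arm: Moves the arm, as the interface text tells. Shift numbers are shares of 0.5 m and turn numbers shares of 2 pi rad, none past 1 either way. Its arguments: {"type":"object","properties":{"plan":{"type":"array","items":{"type":"number","minimum":-1,"maximum":1}},"jaw":{"type":"number"},"squeeze":{"type":"number"}},"required":["plan"]}

```bash
mkdir -p pics
python3 - <<'E'
from bench import r, optics, workorder
import cv2
o=r.get_obs();print({k:(v if not hasattr(v,'round') else v) for k,v in o.items()})
for n in ("scene","top"):
    p,d=optics.capture(n);cv2.imwrite(f"pics/{n}0.png",p[:,:,::-1]);m=optics.camera_model(n);print(n,m)
E
```

```text
{'clock': 0.0, 'joint_positions': array([ 1.10401015e+00,  2.76628585e-01,  1.50616489e+00, -1.24681259e-05,
        1.36070787e+00, -1.21007494e-01]), 'qd': array([-1.61778896e-04,  7.95195237e-04, -1.18464583e-03,  1.93166554e-04,
       -2.77953618e-03, -7.44350211e-05]), 'joint_torque': array([ 1.84545454e-03, -4.16786849e+01, -2.45806271e+01, -1.42323420e-04,
        1.05917954e-02,  3.18451885e-05]), 'tool_pos': array([0.19471217, 0.54059575, 0.30300778]), 'ee_rot': array([-5.40348693e-01, -3.09422348e+00,  2.87466269e-03]), 'contact_force': array([-0.68219889,  0.33604009,  0.65542754]), 'wrist_torque': array([-0.01433345,  0.03286365, -0.02487838]), 'width': 1.0031269703915988}
scene {'vfov': 42.34860845111676, 'cx': 265.00536571257004, 'cy': 188.60497502670808, 'R': array([[ 0.85568789, -0.51746702, -0.00511134],
       [-0.23354374, -0.37733817, -0.89614353],
       [ 0.46179602,  0.76801289, -0.44373488]]), 't': array([-0.33553654,  0.19933374,  0.59422399])}
top {'vfov': 57.61440322717561, 'cx': 261.5624092777155, 'cy': 186.47182079600404, 'R': array([[ 0.01839746, -0.99935522, -0.03083301],
       [-0.99910837, -0.01720337, -0.03855534],
       [ 0.03800004,  0.03151484, -0.99878066]]), 't': array([0.16531471, 0.50997168, 0.87654077])}
```

View pics/scene0.png

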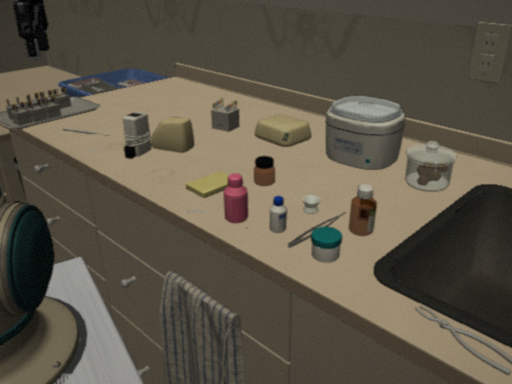

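View pics/top0.png

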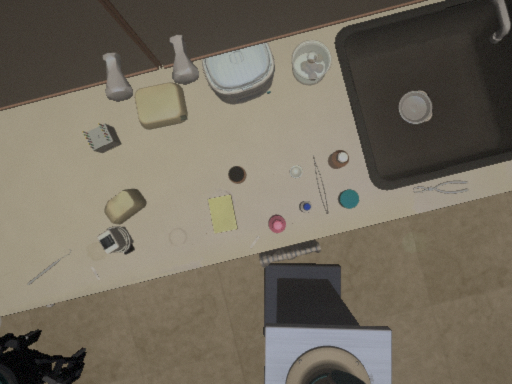

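The top view shows the pad (222,214), dish (295,171), dropper (306,207), amber bottle (339,159), pot (348,199), tweezers (320,185), brown jar (236,174), and the pink look-alike (277,224). Next I measure their positions.

```bash
cat > h.py <<'E'
from bench import r, optics, workorder
import cv2, numpy as np
def cloud(n,d,m=None):
    m=m or optics.camera_model(n); f=192/np.tan(np.radians(m['vfov'])/2)
    v,u=np.mgrid[:384,:512]
    c=np.stack([(u-m['cx'])*d/f,(v-m['cy'])*d/f,d],-1)
    return (c-m['t'])@m['R']
def px2w(n,u,v,z,m=None):
    m=m or optics.camera_model(n); f=192/np.tan(np.radians(m['vfov'])/2)
    ray=m['R'].T@np.array([(u-m['cx'])/f,(v-m['cy'])/f,1]); c=-m['R'].T@m['t']
    return c+ray*(z-c[2])/ray[2]
E
python3 - <<'E'
from h import *
np.set_printoptions(precision=4,suppress=True)
for n in ("top","scene"):
    p,d=optics.capture(n);W=cloud(n,d)
    for q in "note_pad cement_pot dropper_0 dappen_dish amber_bottle tweezers brown_jar".split():
        for x in optics.masks_of(q,n)[:3]:
            k=x['mask']&(d>0);P=W[k]
            if len(P)<5: print(n,q,x['confidence'],'few');continue
            h=np.percentile(P[:,2],95);T=P[P[:,2]>h-0.006]
            c=np.array(x['centre'])*[512,384]
            s=f"{n} {q} {x['confidence']:.2f} c={c.round(1)} n={k.sum()} ztop={h:.4f} topmean={T[:,:2].mean(0).round(4)} mid={((P[:,:2].min(0)+P[:,:2].max(0))/2).round(4)} ext={np.ptp(P[:,:2],axis=0).round(3)} "
            print(s)
            if q in('note_pad','tweezers') and n=='top':
                R=cv2.minAreaRect(P[:,:2].astype(np.float32)*1000);print('   rect',R)
E
```

```text
top note_pad 0.75 c=[221.1 215. ] n=799 ztop=0.0143 topmean=[0.4361 0.2731] mid=[0.4359 0.2727] ext=[0.096 0.071] 
   rect ((435.5910949707031, 273.6316833496094), (90.97269439697266, 59.588809967041016), 12.616142272949219)
top cement_pot 0.80 c=[349.2 200.2] n=306 ztop=0.0418 topmean=[ 0.4802 -0.0405] mid=[ 0.4802 -0.0402] ext=[0.047 0.046] 
top dropper_0 0.50 c=[307.1 205.8] n=119 ztop=0.0629 topmean=[0.4596 0.0641] mid=[0.4587 0.0653] ext=[0.027 0.028] 
top amber_bottle 0.68 c=[274.1 225.7] n=244 ztop=0.0859 topmean=[0.4154 0.1341] mid=[0.4139 0.1368] ext=[0.046 0.039] 
top amber_bottle 0.55 c=[235.2 175.1] n=245 ztop=0.0535 topmean=[0.5358 0.2368] mid=[0.5353 0.2401] ext=[0.042 0.045] 
scene note_pad 0.77 c=[209.  186.1] n=725 ztop=0.0135 topmean=[0.4253 0.2682] mid=[0.4353 0.2315] ext=[0.105 0.192] 
scene cement_pot 0.77 c=[327.2 241.6] n=913 ztop=0.0402 topmean=[ 0.4749 -0.047 ] mid=[ 0.4761 -0.0451] ext=[0.047 0.046] 
scene dropper_0 0.71 c=[280.1 215.6] n=486 ztop=0.0596 topmean=[0.4538 0.0572] mid=[0.4773 0.0943] ext=[0.074 0.099] 
scene dappen_dish 0.65 c=[312.4 205.7] n=262 ztop=0.0242 topmean=[0.5429 0.0872] mid=[0.5462 0.0872] ext=[0.04  0.034] 
scene amber_bottle 0.71 c=[360.6 212.3] n=1123 ztop=0.0836 topmean=[ 0.5704 -0.0217] mid=[0.6031 0.0244] ext=[0.102 0.127] 
scene amber_bottle 0.70 c=[236.1 200.8] n=970 ztop=0.0827 topmean=[0.4091 0.1256] mid=[0.4117 0.1264] ext=[0.041 0.034] 
scene tweezers 0.63 c=[305.3 228.7] n=331 ztop=0.0072 topmean=[0.4959 0.0195] mid=[0.5064 0.0248] ext=[0.134 0.046] 
scene brown_jar 0.89 c=[266.  169.6] n=578 ztop=0.0522 topmean=[0.5307 0.2305] mid=[0.5623 0.2775] ext=[0.104 0.136]
```

Run:
```python
from h import *
np.set_printoptions(precision=4,suppress=True)
p,d=optics.capture("wrist");cv2.imwrite("pics/w0.png",p[:,:,::-1]);m=optics.camera_model("wrist");print(m)
c=-m['R'].T@m['t'];print(c, px2w("wrist",256,192,0,m))
print(r.get_obs()['tool_pos'])
```

```text
{'vfov': 68.81165760303088, 'cx': 260.6100108045365, 'cy': 188.86606461386936, 'R': array([[ 0.3394,  0.9406,  0.0004],
       [ 0.9009, -0.3252,  0.2874],
       [ 0.2705, -0.0972, -0.9578]]), 't': array([-0.5742, -0.0377,  0.3794])}
[0.1262 0.5647 0.3745] [0.234  0.5191 0.    ]
[0.1949 0.541  0.3039]
```

View pics/w0.png

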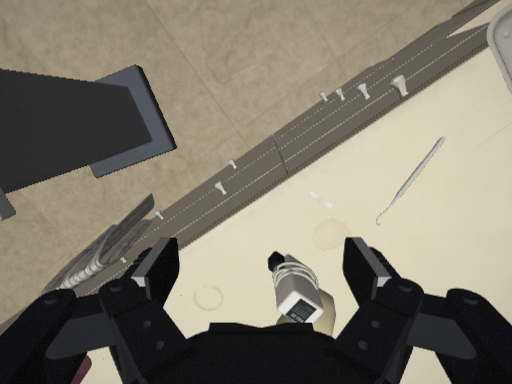

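The wrist picture is upside down and shows the fingers at the bottom. The camera sits 73 mm along tool +x. I'll move over the pad and turn the jaws fore-aft.

{"fn": "step_arm", "kwargs": {
  "plan": [0.052, -0.06, 0, 0, 0, -0.0178, 0.052, -0.06, 0, 0, 0, -0.0178, 0.052, -0.06, 0, 0, 0, -0.0178, 0.052, -0.06, 0, 0, 0, -0.0178, 0.052, -0.06, 0, 0, 0, -0.0178, 0.052, -0.06, 0, 0, 0, -0.0178, 0.052, -0.06, 0, 0, 0, -0.0178, 0.052, -0.06, 0, 0, 0, -0.0178, 0.052, -0.06, 0, 0, 0, -0.0178, 0, 0, 0, 0, 0, 0, 0, 0, 0, 0, 0, 0],
  "squeeze": 25
}}

```text
clock: 1.87
tool_pos: [0.4302, 0.2695, 0.3039]
ee_rot: [-1.971, -2.447, -0.0]
contact_force: [-0.8, -0.6, -0.4]
width: 0.994
```

```bash
cat > look.py <<'E'
from h import *
import sys
np.set_printoptions(precision=4,suppress=True)
def look(fn,qs):
    m=optics.camera_model("wrist");p,d=optics.capture("wrist");W=cloud("wrist",d,m)
    cv2.imwrite(fn,p[:,:,::-1])
    o=r.get_obs();print(o['clock'],o['tool_pos'],o['ee_rot'],o['joint_positions'])
    for q in qs:
        for x in optics.masks_of(q,"wrist")[:3]:
            k=x['mask']&(d>0);P=W[k]
            c=np.array(x['centre'])*[512,384]
            if len(P)<20: print(q,'few',c);continue
            h=np.percentile(P[:,2],95);T=P[P[:,2]>h-0.005].astype(np.float32)
            (cx,cy),rad=cv2.minEnclosingCircle(T[:,:2]*1000)
            R=cv2.minAreaRect(T[:,:2]*1000)
            print(f"{q} {x['confidence']:.2f} c={c.round(0)} n={k.sum()} ztop={h:.4f} circ=({cx:.1f},{cy:.1f}) r={rad:.1f} rect={np.round(R[0],1)} {np.round(R[1],1)} {R[2]:.1f} allmid={((P[:,:2].min(0)+P[:,:2].max(0))/2*1000).round(1)}")
look(sys.argv[1],sys.argv[2:])
E
python3 look.py pics/w1.png note_pad brown_jar amber_bottle
```

```text
1.9167 [0.4291 0.2705 0.3039] [-1.9672 -2.4483  0.    ] [0.4248 0.1739 1.6432 0.0008 1.3249 0.2075]
brown_jar 0.67 c=[332. 204.] n=1152 ztop=0.0527 circ=(533.5,235.9) r=19.0 rect=[533.4 237.1] [35.2 36.8] 85.9 allmid=[532.1 235.4]
amber_bottle 0.78 c=[226. 260.] n=1445 ztop=0.0853 circ=(412.7,133.3) r=12.7 rect=[412.4 133.6] [24.4 23.5] 58.1 allmid=[412.8 118.1]
```

View pics/w1.png

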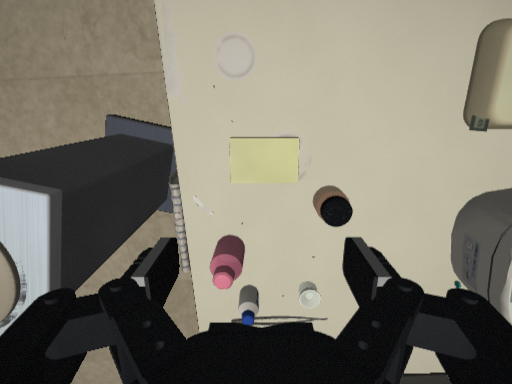

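The wrist view shows the pad at (230–299, 137–184), the jar at (335,208), pink at (226,262), the dropper at (248,303) and the dish at (310,296). There is a flat stain at (236,56). I'll measure the pad by height and colour.

```bash
cat > pad.py <<'E'
from h import *
import sys
np.set_printoptions(precision=4,suppress=True)
for n in sys.argv[1:]:
    m=optics.camera_model(n);p,d=optics.capture(n);W=cloud(n,d,m)
    hsv=cv2.cvtColor(p,cv2.COLOR_RGB2HSV)
    g=(np.hypot(W[...,0]-.43,W[...,1]-.27)<.08)&(d>0)
    bg=(np.hypot(W[...,0]-.43,W[...,1]-.27)<.12)&(d>0)&(W[...,2]<.006)&(W[...,2]>-.01)
    print(n,'table z',np.median(W[bg][:,2]))
    k=(g&(W[...,2]>.007)&(W[...,2]<.02)&(hsv[...,1]>60)).astype(np.uint8)
    nl,L,S,_=cv2.connectedComponentsWithStats(k);i=1+S[1:,4].argmax();k=L==i
    P=W[k];c=cv2.findContours(k.astype(np.uint8),0,1)[0][0][:,0,:]
    q=np.array([px2w(n,u,v,.012,m) for u,v in c])[:,:2]
    print(S[i],np.median(P[:,2]),cv2.minAreaRect((q*1000).astype(np.float32)),P.mean(0))
E
python3 pad.py wrist top scene
```

```text
wrist table z 0.0003584660168195085
[ 231  140   70   45 3003] 0.01237526274944126 ((433.84808349609375, 272.99700927734375), (89.5535888671875, 58.61516571044922), 12.615808486938477) [0.4341 0.274  0.0124]
top table z -0.00010873524846211736
[208 195  29  38 785] 0.011967220414144374 ((436.2792663574219, 273.7427062988281), (89.90949249267578, 60.18269348144531), 12.591544151306152) [0.4369 0.273  0.0119]
scene table z 0.0002557596193875236
[186 171  44  25 610] 0.01212298171937491 ((431.14886474609375, 266.4742126464844), (96.15809631347656, 70.0915756225586), 12.610785484313965) [0.4251 0.2681 0.0118]
```

{"fn": "step_arm", "kwargs": {
  "plan": [0.0175, -0.07, 0, 0, 0, 0, 0.0175, -0.07, 0, 0, 0, 0, 0.0175, -0.07, 0, 0, 0, 0, 0.0175, -0.07, 0, 0, 0, 0, 0.0175, -0.07, 0, 0, 0, 0, 0.0175, -0.07, 0, 0, 0, 0, 0.0175, -0.07, 0, 0, 0, 0, 0.0175, -0.07, 0, 0, 0, 0, 0, 0, 0, 0, 0, 0, 0, 0, 0, 0, 0, 0]
}}

```text
clock: 3.05
tool_pos: [0.4992, -0.0099, 0.3038]
ee_rot: [-1.969, -2.448, -0.0]
contact_force: [-0.2, 0.7, 0.7]
width: 1.0
```

```bash
python3 look.py pics/w2.png cement_pot dropper_0 dappen_dish amber_bottle tweezers
```

```text
3.1 [ 0.4988 -0.0087  0.3038] [-1.9662 -2.449  -0.0006] [-0.1575  0.1612  1.6595  0.0008  1.3216 -0.3755]
cement_pot 0.88 c=[236. 187.] n=1234 ztop=0.0410 circ=(477.3,-42.6) r=23.8 rect=[477.2 -42.3] [45.2 46.7] 12.1 allmid=[479.  -50.5]
dropper_0 0.79 c=[241.  96.] n=516 ztop=0.0627 circ=(457.0,62.5) r=8.6 rect=[456.9  62.9] [16.1 16.2] 12.4 allmid=[456.8  61.3]
dappen_dish 0.84 c=[315.  93.] n=625 ztop=0.0251 circ=(543.8,87.3) r=16.2 rect=[543.7  87.3] [30.8 31.5] 14.5 allmid=[546.4  87.6]
amber_bottle 0.75 c=[211.  18.] n=1746 ztop=0.0858 circ=(413.2,132.0) r=12.7 rect=[413.9 129.1] [25.4 17.2] 12.6 allmid=[406.6 134. ]
amber_bottle 0.64 c=[320. 183.] n=1336 ztop=0.0856 circ=(574.5,-17.0) r=12.8 rect=[574.1 -16.7] [24.6 23.3] 59.5 allmid=[581.1 -24.4]
tweezers 0.81 c=[262. 144.] n=97 ztop=0.0082 circ=(512.7,23.8) r=75.1 rect=[512.8  23.4] [150.1  12.8] 12.7 allmid=[512.8  23.7]
```

View pics/w2.png

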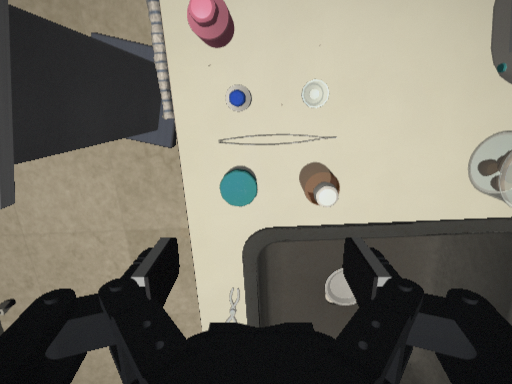

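Dish (544,87), pot (477,-43), dropper (457,62), amber (574,-17) and tweezers yaw 12.7° all fit the layout description. Picking the dish first.

{"fn": "step_arm", "kwargs": {
  "plan": [0.0225, 0.048, -0.06, 0, 0, 0, 0.0225, 0.048, -0.06, 0, 0, 0, 0.0225, 0.048, -0.06, 0, 0, 0, 0.0225, 0.048, -0.06, 0, 0, 0, 0, 0, -0.06, 0, 0, 0, 0, 0, -0.06, 0, 0, 0, 0, 0, -0.06, 0, 0, 0, 0, 0, -0.03, 0, 0, 0, 0, 0, 0, 0, 0, 0, 0, 0, 0, 0, 0, 0]
}}

```text
clock: 4.18
tool_pos: [0.5435, 0.0878, 0.0785]
ee_rot: [-1.964, -2.451, 0.002]
contact_force: [0.0, -0.2, 0.7]
width: 1.002
```

```bash
python3 look.py pics/w3.png dappen_dish
```

```text
4.2333 [0.5444 0.0877 0.0796] [1.9641 2.4507 0.0012] [ 0.0334  0.458   1.8587  0.      0.8237 -0.1861]
dappen_dish 0.66 c=[258. 254.] n=3540 ztop=0.0248 circ=(543.7,87.6) r=16.8 rect=[544.   87.6] [32.3 32.1] 61.4 allmid=[546.6  78.5]
```

View pics/w3.png

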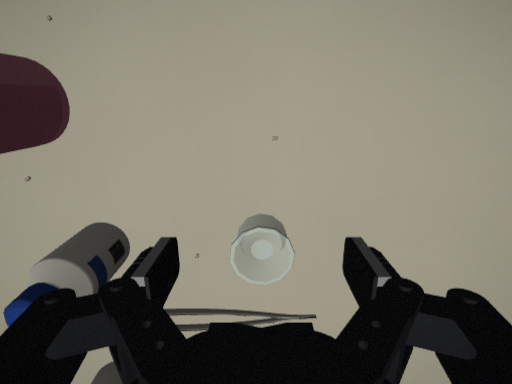

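The dish (262,255) is centred between the open fingers and clear of the tweezers. Lower by 5 mm and close.

{"fn": "step_arm", "kwargs": {
  "plan": [0, 0, -0.01, 0, 0, 0, 0, 0, 0, 0, 0, 0]
}}

```text
clock: 4.45
tool_pos: [0.5444, 0.0871, 0.0748]
ee_rot: [1.965, 2.449, 0.002]
contact_force: [0.6, -0.2, -0.4]
width: 1.0
```

{"fn": "step_arm", "kwargs": {
  "plan": [0, 0, 0, 0, 0, 0, 0, 0, 0, 0, 0, 0, 0, 0, 0, 0, 0, 0, 0, 0, 0, 0, 0, 0, 0, 0, 0, 0, 0, 0, 0, 0, 0, 0, 0, 0, 0, 0, 0, 0, 0, 0, 0, 0, 0, 0, 0, 0],
  "jaw": -1,
  "squeeze": 25
}}

```text
clock: 5.12
tool_pos: [0.544, 0.087, 0.0743]
ee_rot: [1.966, 2.45, 0.001]
contact_force: [-1.1, -0.2, 5.0]
width: 0.359
```

{"fn": "step_arm", "kwargs": {
  "plan": [0, 0, 0.06, 0, 0, 0, 0, 0, 0.06, 0, 0, 0, 0, 0, 0.06, 0, 0, 0, 0, 0, 0, 0, 0, 0]
}}

```text
clock: 5.45
tool_pos: [0.5472, 0.0872, 0.1691]
ee_rot: [1.961, 2.444, 0.011]
contact_force: [1.6, -0.3, 0.9]
width: 0.353
```

```bash
python3 look.py pics/w4.png dappen_dish
```

```text
5.5 [0.5459 0.0871 0.1667] [1.9626 2.4462 0.0073] [ 0.0323  0.3519  1.762   0.      1.0206 -0.1862]
dappen_dish 0.83 c=[257. 255.] n=3566 ztop=0.1195 circ=(547.8,87.7) r=16.8 rect=[547.4  87.6] [30.5 32.6] 10.2 allmid=[557.8  53.7]
```

View pics/w4.png

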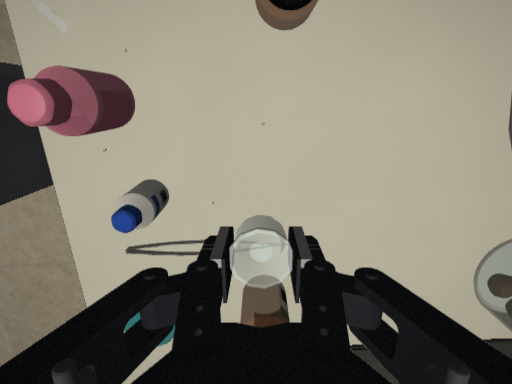

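{"fn": "step_arm", "kwargs": {
  "plan": [-0.0367, 0.062, 0, 0, 0, 0, -0.0367, 0.062, 0, 0, 0, 0, -0.0367, 0.062, 0, 0, 0, 0, -0.0367, 0.062, 0, 0, 0, 0, -0.0367, 0.062, 0, 0, 0, 0, -0.0367, 0.062, 0, 0, 0, 0, 0, 0, -0.04, 0, 0, 0, 0, 0, -0.04, 0, 0, 0, 0, 0, -0.03, 0, 0, 0, 0, 0, 0, 0, 0, 0, 0, 0, 0, 0, 0, 0]
}}

```text
clock: 6.47
tool_pos: [0.4324, 0.2724, 0.107]
ee_rot: [-1.964, -2.449, 0.007]
contact_force: [-0.1, 0.3, 0.1]
width: 0.361
```

```bash
python3 look.py pics/w5.png dappen_dish; python3 pad.py wrist
```

```text
6.5167 [0.4334 0.2727 0.1081] [-1.9657 -2.4494  0.0032] [ 0.4257  0.3753  1.9142 -0.0001  0.8544  0.2075]
dappen_dish 0.69 c=[257. 256.] n=3601 ztop=0.0574 circ=(431.8,272.7) r=16.6 rect=[431.8 272.9] [30.4 32.6] 11.2 allmid=[432.2 253.5]
wrist table z 0.00044347233528234885
[ 189  175  145   85 7771] 0.012423617776395954 ((433.48028564453125, 274.5470886230469), (89.76412963867188, 58.229637145996094), 12.47285270690918) [0.4312 0.2847 0.0123]
```

View pics/w5.png

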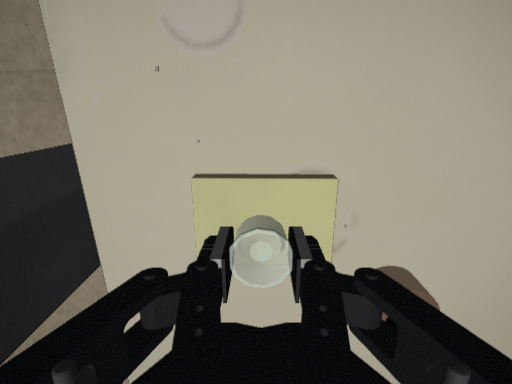

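{"fn": "step_arm", "kwargs": {
  "plan": [0.003, 0.002, -0.018, 0, 0, 0, 0, 0, -0.012, 0, 0, 0, 0, 0, -0.008, 0, 0, 0, 0, 0, 0, 0, 0, 0, 0, 0, 0, 0, 0, 0]
}}

```text
clock: 7.03
tool_pos: [0.4351, 0.2738, 0.0896]
ee_rot: [-1.966, -2.45, 0.001]
contact_force: [0.3, 0.0, 0.2]
width: 0.354
```

```bash
python3 look.py pics/w6.png dappen_dish
```

```text
7.0833 [0.4353 0.2739 0.0898] [-1.9661 -2.4502  0.0003] [ 0.4264  0.4026  1.9302 -0.      0.8089  0.208 ]
dappen_dish 0.69 c=[259. 254.] n=3703 ztop=0.0400 circ=(434.4,274.2) r=16.8 rect=[434.8 274.3] [30.7 33.2] 12.2 allmid=[437.8 260.4]
```

{"fn": "step_arm", "kwargs": {
  "plan": [-0.001, -0.001, -0.005, 0, 0, 0, 0, 0, 0, 0, 0, 0]
}}

```text
clock: 7.3
tool_pos: [0.4346, 0.2734, 0.0873]
ee_rot: [-1.966, -2.45, 0.0]
contact_force: [-0.2, -0.2, -0.9]
width: 0.355
```

{"fn": "step_arm", "kwargs": {
  "plan": [0, 0, -0.0025, 0, 0, 0, 0, 0, 0, 0, 0, 0]
}}

```text
clock: 7.47
tool_pos: [0.4348, 0.2735, 0.0864]
ee_rot: [1.966, 2.45, 0.0]
contact_force: [-0.5, -0.3, 1.4]
width: 0.357
```

{"fn": "step_arm", "kwargs": {
  "plan": [0, 0, 0, 0, 0, 0, 0, 0, 0, 0, 0, 0, 0, 0, 0, 0, 0, 0, 0, 0, 0, 0, 0, 0, 0, 0, 0, 0, 0, 0, 0, 0, 0.06, 0, 0, 0, 0, 0, 0.06, 0, 0, 0, 0, 0, 0.06, 0, 0, 0, 0, 0, 0, 0, 0, 0],
  "jaw": 0.6
}}

```text
clock: 8.22
tool_pos: [0.4378, 0.2749, 0.1815]
ee_rot: [1.963, 2.446, 0.016]
contact_force: [0.9, 0.7, 0.5]
width: 0.801
```

```bash
python3 look.py pics/w7.png dappen_dish; python3 pad.py wrist
```

```text
8.2667 [0.4367 0.2744 0.1792] [1.9639 2.4477 0.0107] [ 0.426   0.289   1.8247 -0.      1.0202  0.2075]
dappen_dish 0.62 c=[254. 198.] n=1276 ztop=0.0369 circ=(434.3,274.0) r=16.3 rect=[434.8 274.4] [31.  32.1] 11.8 allmid=[436.7 269.1]
wrist table z 0.00040128940726151416
[ 206  157  105   66 5308] 0.012393221436603099 ((433.6988525390625, 273.3080139160156), (89.59180450439453, 59.782535552978516), 12.412617683410645) [0.4329 0.2761 0.0124]
```

View pics/w7.png

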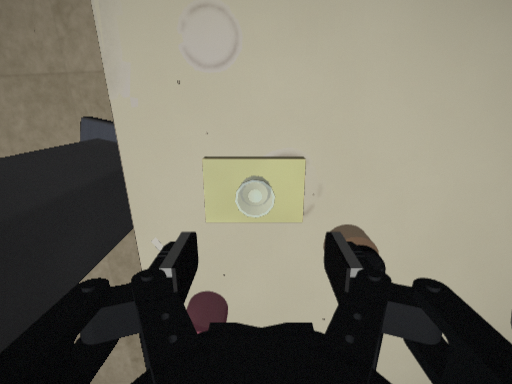

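The dish stands centred on the pad within about 1 mm. Next is the pot.

{"fn": "step_arm", "kwargs": {
  "plan": [0.0095, -0.0702, 0, 0, 0, 0, 0.0095, -0.0702, 0, 0, 0, 0, 0.0095, -0.0702, 0, 0, 0, 0, 0.0095, -0.0702, 0, 0, 0, 0, 0.0095, -0.0702, 0, 0, 0, 0, 0.0095, -0.0702, 0, 0, 0, 0, 0.0095, -0.0702, 0, 0, 0, 0, 0.0095, -0.0702, 0, 0, 0, 0, 0.0095, -0.0702, 0, 0, 0, 0, 0, 0, -0.06, 0, 0, 0, 0, 0, -0.06, 0, 0, 0, 0, 0, 0, 0, 0, 0],
  "jaw": 1
}}

```text
clock: 9.37
tool_pos: [0.473, -0.0423, 0.1107]
ee_rot: [-1.961, -2.439, 0.009]
contact_force: [-0.1, 0.7, -0.4]
width: 1.001
```

```bash
python3 look.py pics/w8.png cement_pot
```

```text
9.4167 [ 0.4743 -0.0421  0.1128] [-1.9615 -2.442   0.0069] [-0.2349  0.3288  1.9805  0.0001  0.8427 -0.4523]
cement_pot 0.66 c=[268. 235.] n=5889 ztop=0.0408 circ=(477.4,-42.8) r=24.0 rect=[477.9 -42.7] [46.7 46.7] 40.0 allmid=[483.4 -55.8]
```

View pics/w8.png

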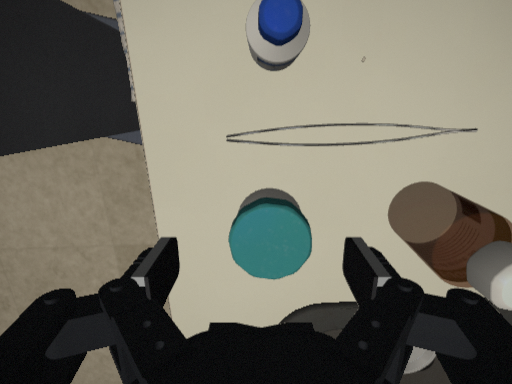

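Pot (270,237) centred between fingers. The amber bottle is clear of the right finger.

{"fn": "step_arm", "kwargs": {
  "plan": [0.001, -0.001, -0.04, 0, 0, 0, 0, 0, -0.03, 0, 0, 0, 0, 0, -0.014, 0, 0, 0, 0, 0, 0, 0, 0, 0, 0, 0, 0, 0, 0, 0]
}}

```text
clock: 9.88
tool_pos: [0.4785, -0.0426, 0.0749]
ee_rot: [1.964, 2.451, 0.001]
contact_force: [-0.0, -0.7, 0.4]
width: 1.005
```

{"fn": "step_arm", "kwargs": {
  "plan": [0, 0, 0, 0, 0, 0, 0, 0, 0, 0, 0, 0, 0, 0, 0, 0, 0, 0, 0, 0, 0, 0, 0, 0, 0, 0, 0, 0, 0, 0, 0, 0, 0, 0, 0, 0, 0, 0, 0, 0, 0, 0],
  "jaw": -1,
  "squeeze": 30
}}

```text
clock: 10.47
tool_pos: [0.4785, -0.043, 0.0751]
ee_rot: [1.965, 2.449, 0.001]
contact_force: [-0.5, 0.4, 6.2]
width: 0.501
```

{"fn": "step_arm", "kwargs": {
  "plan": [0, 0, 0.05, 0, 0, 0, 0, 0, 0.07, 0, 0, 0, 0, 0, 0.07, 0, 0, 0, 0, 0, 0, 0, 0, 0, 0, 0, 0, 0, 0, 0]
}}

```text
clock: 10.88
tool_pos: [0.4793, -0.0432, 0.1712]
ee_rot: [1.963, 2.446, 0.004]
contact_force: [-0.1, -0.0, -1.2]
width: 0.502
```

```bash
python3 look.py pics/w9.png cement_pot
```

```text
10.9333 [ 0.478  -0.0429  0.1696] [1.9653 2.4493 0.001 ] [-0.2347  0.2542  1.9073  0.      0.9786 -0.4531]
cement_pot 0.90 c=[259. 264.] n=9382 ztop=0.1369 circ=(479.2,-42.7) r=23.7 rect=[479.2 -42.6] [43.1 46.6] 11.8 allmid=[ 477.8 -103. ]
```

View pics/w9.png

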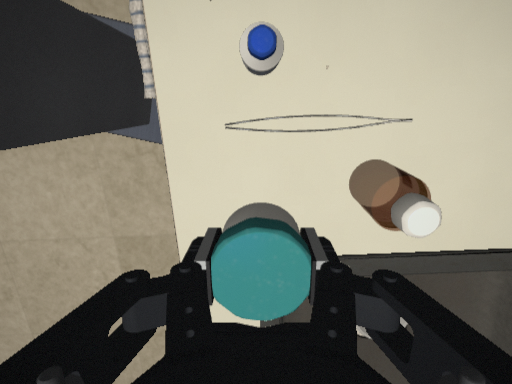

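{"fn": "step_arm", "kwargs": {
  "plan": [-0.0114, 0.0723, 0.02, 0, 0, 0, -0.0114, 0.0723, 0, 0, 0, 0, -0.0114, 0.0723, 0, 0, 0, 0, -0.0114, 0.0723, 0, 0, 0, 0, -0.0114, 0.0723, 0, 0, 0, 0, -0.0114, 0.0723, 0, 0, 0, 0, -0.0114, 0.0723, 0, 0, 0, 0, -0.0114, 0.0723, 0, 0, 0, 0, -0.0114, 0.0723, 0, 0, 0, 0, -0.0114, 0.0723, 0, 0, 0, 0, -0.0114, 0.0723, -0.02, 0, 0, 0, 0, 0, -0.06, 0, 0, 0]
}}

```text
clock: 11.98
tool_pos: [0.4166, 0.362, 0.1406]
ee_rot: [1.961, 2.454, 0.017]
contact_force: [2.2, 1.0, -0.9]
width: 0.5
```

{"fn": "step_arm", "kwargs": {
  "plan": [0, 0, -0.06, 0, 0, 0, 0, 0, -0.02, 0, 0, 0, 0, 0, 0, 0, 0, 0, 0, 0, 0, 0, 0, 0]
}}

```text
clock: 12.32
tool_pos: [0.4149, 0.3541, 0.0982]
ee_rot: [-1.966, -2.449, 0.004]
contact_force: [0.6, 0.6, -0.2]
width: 0.504
```

```bash
python3 look.py pics/w10.png cement_pot; python3 pad.py top
```

```text
12.3667 [0.4159 0.3546 0.0994] [1.9669 2.4495 0.0002] [ 0.5787  0.4263  1.8493 -0.0001  0.8658  0.3611]
cement_pot 0.93 c=[260. 267.] n=9517 ztop=0.0638 circ=(414.7,354.1) r=24.4 rect=[414.7 354.2] [43.4 48. ] 11.9 allmid=[424.4 332.5]
top table z -0.00013106385847758682
[208 195  29  38 661] 0.0118169580082444 ((436.3332824707031, 273.5011901855469), (89.90949249267578, 59.68778610229492), 12.59154224395752) [0.4365 0.2725 0.0118]
```

View pics/w10.png

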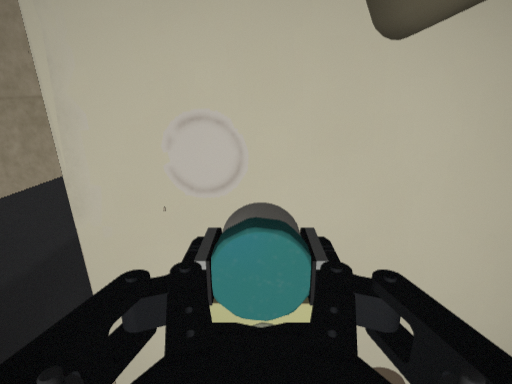

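{"fn": "step_arm", "kwargs": {
  "plan": [0.002, 0.001, -0.025, 0, 0, 0, 0, 0, -0.015, 0, 0, 0, 0, 0, -0.007, 0, 0, 0, 0, 0, 0, 0, 0, 0, 0, 0, 0, 0, 0, 0]
}}

```text
clock: 12.88
tool_pos: [0.4165, 0.3551, 0.076]
ee_rot: [1.966, 2.45, 0.0]
contact_force: [-0.5, -0.2, -0.4]
width: 0.503
```

{"fn": "step_arm", "kwargs": {
  "plan": [0, 0, -0.003, 0, 0, 0, 0, 0, 0, 0, 0, 0]
}}

```text
clock: 13.05
tool_pos: [0.4168, 0.3555, 0.0751]
ee_rot: [1.966, 2.45, 0.002]
contact_force: [0.4, -0.5, 3.2]
width: 0.505
```

{"fn": "step_arm", "kwargs": {
  "plan": [0, 0, 0, 0, 0, 0, 0, 0, 0, 0, 0, 0, 0, 0, 0, 0, 0, 0, 0, 0, 0, 0, 0, 0, 0, 0, 0, 0, 0, 0, 0, 0, 0.05, 0, 0, 0, 0, 0, 0.07, 0, 0, 0, 0, 0, 0.08, 0, 0, 0, 0, 0, 0, 0, 0, 0],
  "jaw": 1
}}

```text
clock: 13.8
tool_pos: [0.4198, 0.3576, 0.1811]
ee_rot: [1.963, 2.447, 0.021]
contact_force: [1.0, 0.2, 0.6]
width: 1.001
```

```bash
python3 look.py pics/w11.png cement_pot
```

```text
13.85 [0.4186 0.3568 0.1784] [1.964  2.448  0.0149] [ 0.5793  0.335   1.7546 -0.      1.0421  0.3608]
cement_pot 0.84 c=[252. 198.] n=2788 ztop=0.0409 circ=(416.6,355.9) r=23.9 rect=[416.5 356.5] [46.1 46.5] 25.2 allmid=[417.9 347. ]
```

View pics/w11.png

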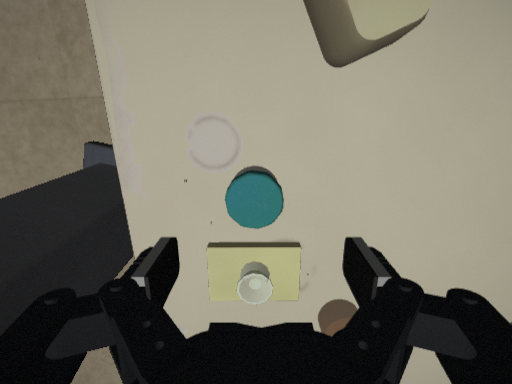

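Pot stands at (417,356); target was (416,355). Next is the dropper bottle.

{"fn": "step_arm", "kwargs": {
  "plan": [0.009, -0.065, 0, 0, 0, 0, 0.009, -0.065, 0, 0, 0, 0, 0.009, -0.065, 0, 0, 0, 0, 0.009, -0.065, 0, 0, 0, 0, 0.009, -0.065, 0, 0, 0, 0, 0.009, -0.065, 0, 0, 0, 0, 0.009, -0.065, 0, 0, 0, 0, 0.009, -0.065, 0, 0, 0, 0, 0.009, -0.065, 0, 0, 0, 0, 0, 0, -0.04, 0, 0, 0, 0, 0, 0, 0, 0, 0],
  "squeeze": 25
}}

```text
clock: 14.82
tool_pos: [0.4545, 0.061, 0.1508]
ee_rot: [-1.967, -2.442, 0.007]
contact_force: [-0.8, -0.4, 0.7]
width: 1.001
```

```bash
python3 look.py pics/w12.png dropper_0 amber_bottle
```

```text
14.8667 [0.4546 0.0621 0.1518] [-1.9652 -2.4435  0.0065] [-0.0164  0.2519  1.969   0.0004  0.9278 -0.2328]
dropper_0 0.69 c=[268. 206.] n=1824 ztop=0.0625 circ=(456.8,63.2) r=8.7 rect=[456.7  63.3] [16.5 16.1] 56.6 allmid=[456.3  63.2]
amber_bottle 0.88 c=[218.  92.] n=4767 ztop=0.0860 circ=(413.1,132.2) r=12.8 rect=[413.1 132.4] [24.  25.1] 57.0 allmid=[405.7 133.9]
amber_bottle 0.86 c=[414. 367.] n=956 ztop=0.0856 circ=(531.2,35.3) r=70.6 rect=[525.3  28.4] [ 20.2 141.1] 49.3 allmid=[536.5  24.8]
```

View pics/w12.png

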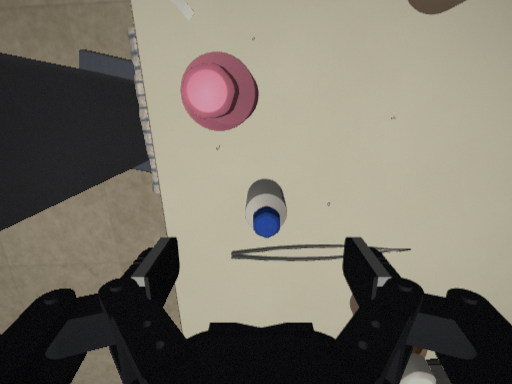

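{"fn": "step_arm", "kwargs": {
  "plan": [0, 0.001, -0.05, 0, 0, 0, 0, 0, -0.05, 0, 0, 0, 0, 0, -0.03, 0, 0, 0, 0, 0, -0.009, 0, 0, 0, 0, 0, 0, 0, 0, 0, 0, 0, 0, 0, 0, 0]
}}

```text
clock: 15.47
tool_pos: [0.4573, 0.0639, 0.0852]
ee_rot: [1.964, 2.451, 0.001]
contact_force: [-0.4, 0.2, 0.2]
width: 0.999
```

{"fn": "step_arm", "kwargs": {
  "plan": [0, 0, 0, 0, 0, 0, 0, 0, 0, 0, 0, 0, 0, 0, 0, 0, 0, 0, 0, 0, 0, 0, 0, 0, 0, 0, 0, 0, 0, 0, 0, 0, 0, 0, 0, 0, 0, 0, 0, 0, 0, 0, 0, 0, 0, 0, 0, 0],
  "jaw": -1
}}

```text
clock: 16.13
tool_pos: [0.4571, 0.0632, 0.0852]
ee_rot: [1.966, 2.45, 0.001]
contact_force: [-1.8, 0.4, 6.4]
width: 0.327
```

{"fn": "step_arm", "kwargs": {
  "plan": [0, 0, 0.05, 0, 0, 0, 0, 0, 0.07, 0, 0, 0, 0, 0, 0.07, 0, 0, 0, 0, 0, 0, 0, 0, 0, 0, 0, 0, 0, 0, 0]
}}

```text
clock: 16.55
tool_pos: [0.4581, 0.0632, 0.1815]
ee_rot: [1.964, 2.447, 0.005]
contact_force: [-0.2, 0.4, -0.8]
width: 0.326
```

```bash
python3 look.py pics/w13.png dropper_0
```

```text
16.6 [0.4568 0.0632 0.1799] [1.9656 2.4496 0.0011] [-0.0136  0.2165  1.9302  0.      0.9938 -0.232 ]
dropper_0 0.64 c=[264. 262.] n=4862 ztop=0.1586 circ=(458.2,63.1) r=9.1 rect=[457.9  63.1] [17.5 16.8] 40.8 allmid=[475.7   0.4]
```

View pics/w13.png

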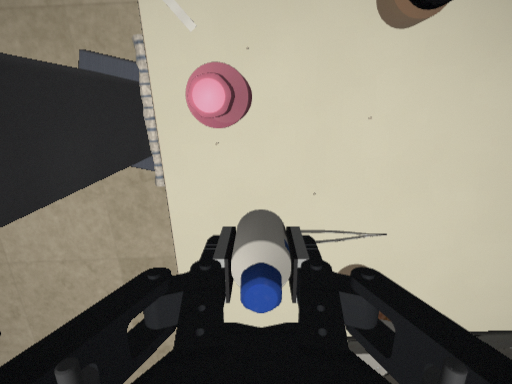

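{"fn": "step_arm", "kwargs": {
  "plan": [-0.0021, 0.0393, 0.02, 0, 0, -0.0167, -0.0021, 0.0393, 0, 0, 0, -0.0167, -0.0021, 0.0393, 0, 0, 0, -0.0167, -0.0021, 0.0393, 0, 0, 0, -0.0167, -0.0021, 0.0393, 0, 0, 0, -0.0167, -0.0021, 0.0393, 0, 0, 0, -0.0167, -0.0021, 0.0393, -0.02, 0, 0, -0.0167, 0, 0, -0.06, 0, 0, 0, 0, 0, -0.06, 0, 0, 0, 0, 0, -0.03, 0, 0, 0, 0, 0, 0, 0, 0, 0, 0, 0, 0, 0, 0, 0]
}}

```text
clock: 17.65
tool_pos: [0.4481, 0.2004, 0.1028]
ee_rot: [-2.714, -1.58, 0.008]
contact_force: [0.1, 0.0, 0.3]
width: 0.328
```

```bash
python3 look.py pics/w14.png dropper_0 brown_jar; python3 pad.py wrist
```

```text
17.7 [0.4493 0.2006 0.104 ] [-2.7145 -1.5807  0.0029] [ 0.2786  0.3573  1.962  -0.0001  0.8242  0.7948]
dropper_0 0.77 c=[262. 260.] n=4786 ztop=0.0799 circ=(448.6,199.8) r=9.0 rect=[448.5 200.2] [17.4 16.7] 60.3 allmid=[436.  182.4]
wrist table z 0.00045649384997166297
[   86    39   180   182 12541] 0.012482650201595598 ((434.2392578125, 272.4588623046875), (89.71892547607422, 59.651580810546875), 12.246516227722168) [0.4391 0.2736 0.0125]
```

View pics/w14.png

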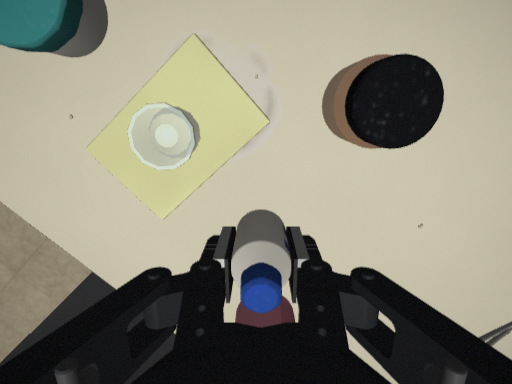

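{"fn": "step_arm", "kwargs": {
  "plan": [0.001, 0.001, -0.02, 0, 0, 0, 0, 0, -0.012, 0, 0, 0, 0, 0, -0.005, 0, 0, 0, 0, 0, 0, 0, 0, 0, 0, 0, 0, 0, 0, 0]
}}

```text
clock: 18.27
tool_pos: [0.4499, 0.2012, 0.086]
ee_rot: [-2.715, -1.581, 0.001]
contact_force: [0.1, 0.6, -0.8]
width: 0.322
```

{"fn": "step_arm", "kwargs": {
  "plan": [0, 0, -0.003, 0, 0, 0, 0, 0, 0, 0, 0, 0]
}}

```text
clock: 18.43
tool_pos: [0.4502, 0.2013, 0.0853]
ee_rot: [2.715, 1.581, 0.001]
contact_force: [-0.8, -0.6, 3.4]
width: 0.33
```

{"fn": "step_arm", "kwargs": {
  "plan": [0, 0, 0, 0, 0, 0, 0, 0, 0, 0, 0, 0, 0, 0, 0, 0, 0, 0, 0, 0, 0, 0, 0, 0, 0, 0, 0.05, 0, 0, 0, 0, 0, 0.07, 0, 0, 0, 0, 0, 0.08, 0, 0, 0, 0, 0, 0, 0, 0, 0],
  "jaw": 0.2
}}

```text
clock: 19.1
tool_pos: [0.4539, 0.2025, 0.1912]
ee_rot: [2.712, 1.579, 0.021]
contact_force: [1.2, 0.5, 0.9]
width: 0.599
```

```bash
python3 look.py pics/w15.png dropper_0 brown_jar; python3 pad.py wrist
```

```text
19.15 [0.4526 0.2021 0.1885] [2.7125 1.5799 0.0147] [ 0.2795  0.2508  1.8542 -0.0001  1.0269  0.7955]
dropper_0 0.56 c=[261. 197.] n=1202 ztop=0.0626 circ=(451.1,200.7) r=8.7 rect=[451.4 200.7] [17.1 16.2] 60.5 allmid=[449.8 193.3]
brown_jar 0.77 c=[329. 110.] n=2846 ztop=0.0530 circ=(534.0,235.9) r=19.0 rect=[533.9 236. ] [37.4 37.2] 35.2 allmid=[540.2 232.8]
brown_jar 0.62 c=[216. 125.] n=5716 ztop=0.0136 circ=(434.1,272.8) r=52.7 rect=[434.  272.5] [90.3 59.7] 12.0 allmid=[431.9 272.5]
brown_jar 0.49 c=[428. 268.] n=192 ztop=0.0066 circ=(567.9,40.0) r=20.6 rect=[568.4  36.9] [41.1  8.4] 8.9 allmid=[567.9  37. ]
wrist table z 0.0004334404211837702
[ 142   62  123  124 6017] 0.012457018152456494 ((434.1878662109375, 272.51220703125), (89.47607421875, 59.58456802368164), 12.263405799865723) [0.4371 0.2733 0.0124]
```

View pics/w15.png

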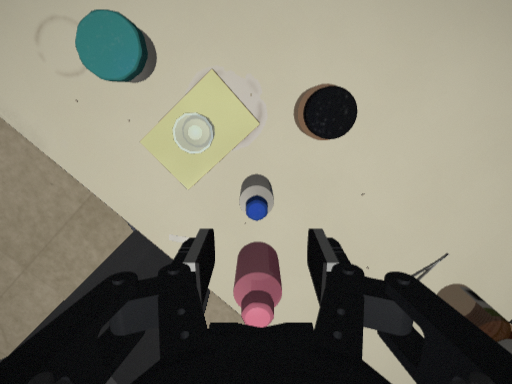

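Dropper at (451,201): 74 mm right of pad centre, 1 mm off level. Now the amber bottle.

{"fn": "step_arm", "kwargs": {
  "plan": [0.0354, -0.0623, 0, 0, 0, 0, 0.0354, -0.0623, 0, 0, 0, 0, 0.0354, -0.0623, 0, 0, 0, 0, 0.0354, -0.0623, 0, 0, 0, 0, 0.0354, -0.0623, 0, 0, 0, 0, 0.0354, -0.0623, 0, 0, 0, 0, 0.0354, -0.0623, 0, 0, 0, 0, 0, 0, 0, 0, 0, 0, 0, 0, 0, 0, 0, 0],
  "jaw": 1,
  "squeeze": 35
}}

```text
clock: 20.05
tool_pos: [0.5738, -0.0184, 0.1824]
ee_rot: [-2.715, -1.575, 0.005]
contact_force: [-0.2, 0.4, 0.3]
width: 0.997
```

```bash
python3 look.py pics/w16.png amber_bottle tweezers
```

```text
20.1 [ 0.5729 -0.0171  0.1826] [-2.7133 -1.577   0.0052] [-0.1514  0.3672  1.6894  0.0005  1.0896  0.3661]
amber_bottle 0.87 c=[261. 196.] n=3092 ztop=0.0857 circ=(575.1,-16.9) r=12.6 rect=[575.5 -16.4] [23.1 24.4] 83.8 allmid=[570.7 -26.8]
amber_bottle 0.87 c=[ 15. 129.] n=1692 ztop=0.0400 circ=(424.7,123.4) r=14.6 rect=[427.4 121. ] [29.2  7.6] 48.3 allmid=[423.5 131.4]
tweezers 0.85 c=[227. 135.] n=29 ztop=0.0076 circ=(541.7,33.4) r=45.9 rect=[541.7  33.6] [91.8  1.6] 10.1 allmid=[541.7  33.7]
```

View pics/w16.png

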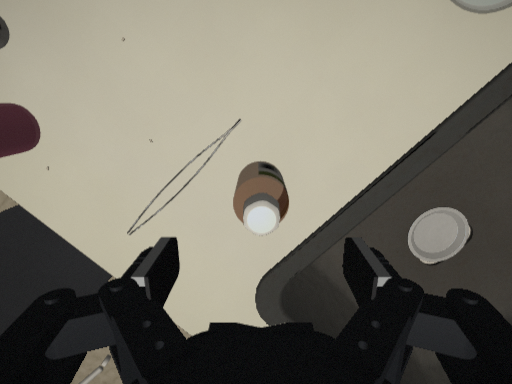

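Centred on the amber bottle (brown, white cap). Descend, grip and lift.

{"fn": "step_arm", "kwargs": {
  "plan": [0.001, 0, -0.05, 0, 0, 0, 0, 0, -0.05, 0, 0, 0, 0, 0, -0.05, 0, 0, 0, 0, 0, -0.025, 0, 0, 0, 0, 0, 0, 0, 0, 0, 0, 0, 0, 0, 0, 0]
}}

```text
clock: 20.7
tool_pos: [0.5733, -0.0154, 0.0966]
ee_rot: [-2.712, -1.583, 0.003]
contact_force: [0.1, 0.5, -0.5]
width: 1.0
```

{"fn": "step_arm", "kwargs": {
  "plan": [0, 0, 0, 0, 0, 0, 0, 0, 0, 0, 0, 0, 0, 0, 0, 0, 0, 0, 0, 0, 0, 0, 0, 0, 0, 0, 0, 0, 0, 0, 0, 0, 0, 0, 0, 0, 0, 0, 0, 0, 0, 0],
  "jaw": -1
}}

```text
clock: 21.28
tool_pos: [0.5748, -0.0167, 0.0985]
ee_rot: [2.714, 1.58, 0.003]
contact_force: [-0.6, 1.1, 6.7]
width: 0.48
```

{"fn": "step_arm", "kwargs": {
  "plan": [0, 0, 0.05, 0, 0, 0, 0, 0, 0.07, 0, 0, 0, 0, 0, 0.06, 0, 0, 0, 0, 0, 0, 0, 0, 0, 0, 0, 0, 0, 0, 0]
}}

```text
clock: 21.7
tool_pos: [0.5754, -0.017, 0.1892]
ee_rot: [2.712, 1.579, 0.006]
contact_force: [-0.5, -0.1, -0.3]
width: 0.476
```

```bash
python3 look.py pics/w17.png amber_bottle
```

```text
21.75 [ 0.5742 -0.0168  0.1874] [2.7144 1.5806 0.0007] [-0.1504  0.3623  1.6835 -0.0001  1.095   0.3659]
amber_bottle 0.70 c=[ 19. 129.] n=1851 ztop=0.0436 circ=(425.4,123.5) r=15.4 rect=[427.9 121.3] [30.7  7.9] 48.7 allmid=[410.9 131.8]
amber_bottle 0.68 c=[264. 263.] n=9517 ztop=0.1763 circ=(576.5,-17.1) r=12.6 rect=[577.8 -14.5] [18.7 24.1] 64.1 allmid=[533.5 -94.9]
```

View pics/w17.png

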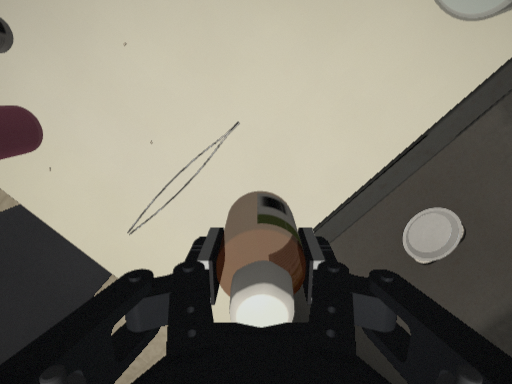

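{"fn": "step_arm", "kwargs": {
  "plan": [-0.0156, 0.0708, 0, 0, 0, -0.0121, -0.0156, 0.0708, 0, 0, 0, -0.0121, -0.0156, 0.0708, 0, 0, 0, -0.0121, -0.0156, 0.0708, 0, 0, 0, -0.0121, -0.0156, 0.0708, 0, 0, 0, -0.0121, -0.0156, 0.0708, 0, 0, 0, -0.0121, -0.0156, 0.0708, 0, 0, 0, -0.0121, -0.0156, 0.0708, 0, 0, 0, -0.0121, -0.0156, 0.0708, 0, 0, 0, -0.0121, -0.0156, 0.0708, 0, 0, 0, -0.0121, -0.0156, 0.0708, 0, 0, 0, -0.0121, 0, 0, 0, 0, 0, 0]
}}

```text
clock: 22.8
tool_pos: [0.4862, 0.3783, 0.1849]
ee_rot: [-3.119, -0.345, 0.005]
contact_force: [1.0, -0.7, -1.2]
width: 0.476
```

{"fn": "step_arm", "kwargs": {
  "plan": [0, 0, -0.05, 0, 0, 0, 0, 0, -0.05, 0, 0, 0, 0, 0, -0.03, 0, 0, 0, 0, 0, 0, 0, 0, 0, 0, 0, 0, 0, 0, 0]
}}

```text
clock: 23.22
tool_pos: [0.4876, 0.3716, 0.12]
ee_rot: [3.12, 0.342, -0.007]
contact_force: [0.7, -0.3, 0.1]
width: 0.48
```

```bash
python3 look.py pics/w18.png amber_bottle cement_pot
python3 - <<'E'
from h import *
for n in("top","scene"):
    p,d=optics.capture(n);cv2.imwrite(f"pics/{n}18.png",p[:,:,::-1])
E
```

```text
23.2667 [0.4885 0.3722 0.1214] [ 3.122   0.3423 -0.0025] [ 0.5379  0.4818  1.6696 -0.0002  0.992   1.8904]
amber_bottle 0.56 c=[263. 261.] n=9460 ztop=0.1071 circ=(489.3,370.5) r=12.4 rect=[492.1 370.6] [19.1 24.2] 3.4 allmid=[461.6 359.3]
amber_bottle 0.19 c=[377. 256.] n=2276 ztop=0.0133 circ=(450.4,297.5) r=71.4 rect=[462.7 277.6] [141.9  62.9] 31.8 allmid=[448.7 290.7]
cement_pot 0.63 c=[227. 317.] n=35 ztop=0.0400 circ=(422.9,378.6) r=2.5 rect=[422.7 377.8] [2.1 5. ] 75.8 allmid=[422.9 377.9]
cement_pot 0.42 c=[262. 261.] n=9538 ztop=0.1071 circ=(489.2,370.6) r=12.5 rect=[492.1 370.7] [19.1 24.3] 5.3 allmid=[454.2 359. ]
```

View pics/w18.png

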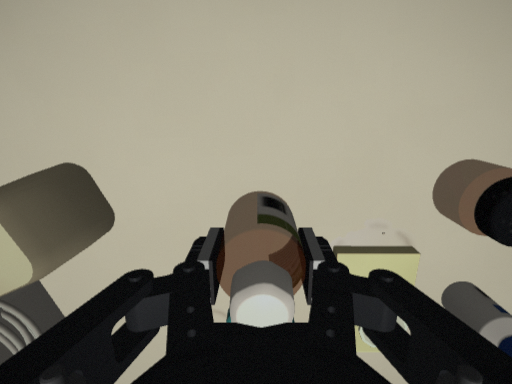

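View pics/scene18.png

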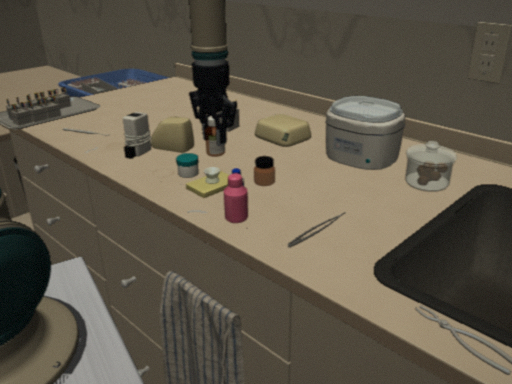

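{"fn": "step_arm", "kwargs": {
  "plan": [0, 0.002, -0.022, 0, 0, 0, 0, 0, -0.015, 0, 0, 0, 0, 0, -0.006, 0, 0, 0, 0, 0, 0, 0, 0, 0, 0, 0, 0, 0, 0, 0]
}}

```text
clock: 23.88
tool_pos: [0.4883, 0.3735, 0.1001]
ee_rot: [3.122, 0.342, -0.002]
contact_force: [0.2, 0.0, -1.4]
width: 0.479
```

{"fn": "step_arm", "kwargs": {
  "plan": [0.001, -0.001, -0.003, 0, 0, 0, 0, 0, 0, 0, 0, 0]
}}

```text
clock: 24.05
tool_pos: [0.4893, 0.3732, 0.0992]
ee_rot: [3.123, 0.343, 0.0]
contact_force: [-0.7, 0.8, -1.2]
width: 0.477
```

{"fn": "step_arm", "kwargs": {
  "plan": [0, 0, -0.002, 0, 0, 0, 0, 0, 0, 0, 0, 0]
}}

```text
clock: 24.22
tool_pos: [0.4894, 0.3732, 0.0985]
ee_rot: [-3.123, -0.342, -0.001]
contact_force: [-0.1, -0.1, 0.2]
width: 0.475
```

{"fn": "step_arm", "kwargs": {
  "plan": [0, 0, -0.002, 0, 0, 0, 0, 0, 0, 0, 0, 0]
}}

```text
clock: 24.38
tool_pos: [0.4894, 0.3733, 0.0984]
ee_rot: [-3.123, -0.343, -0.002]
contact_force: [-0.7, -0.9, 7.0]
width: 0.478
```

In contact. Release and rise.

{"fn": "step_arm", "kwargs": {
  "plan": [0, 0, 0, 0, 0, 0, 0, 0, 0, 0, 0, 0, 0, 0, 0, 0, 0, 0, 0, 0, 0, 0, 0, 0, 0, 0, 0, 0, 0, 0, 0, 0, 0.05, 0, 0, 0, 0, 0, 0.07, 0, 0, 0, 0, 0, 0.08, 0, 0, 0, 0, 0, 0, 0, 0, 0],
  "jaw": 0.6
}}

```text
clock: 25.13
tool_pos: [0.4926, 0.3753, 0.205]
ee_rot: [-3.117, -0.342, -0.021]
contact_force: [1.0, 0.9, 1.2]
width: 0.8
```

{"fn": "step_arm", "kwargs": {
  "plan": [0, 0, 0.06, 0, 0, 0, -0.06, 0, 0.04, 0, 0, 0, -0.07, 0, 0, 0, 0, 0, -0.07, 0, 0, 0, 0, 0, -0.07, 0, 0, 0, 0, 0, 0, 0, 0, 0, 0, 0, 0, 0, 0, 0, 0, 0]
}}

```text
clock: 25.72
tool_pos: [0.3524, 0.373, 0.2474]
ee_rot: [-3.122, -0.346, -0.001]
contact_force: [0.8, 0.9, -0.5]
width: 0.798
```

```bash
python3 look.py pics/w19.png amber_bottle cement_pot dropper_0 dappen_dish brown_jar; python3 pad.py wrist;python3 - <<'E'
from h import *
for n in("top","scene"):
    p,d=optics.capture(n);cv2.imwrite(f"pics/{n}19.png",p[:,:,::-1])
E
```

```text
25.7667 [0.3541 0.3734 0.2475] [-3.1222 -0.3443 -0.0027] [ 0.677   0.2245  1.7236 -0.0006  1.1918  2.0283]
amber_bottle 0.81 c=[294.  30.] n=2586 ztop=0.0859 circ=(489.9,372.1) r=12.6 rect=[490.  372.1] [24.6 23.9] 16.4 allmid=[500.  370.8]
amber_bottle 0.70 c=[488. 171.] n=2031 ztop=0.0618 circ=(410.7,140.4) r=18.9 rect=[407.6 146.4] [37.7 14.7] 27.5 allmid=[413.1 136.7]
cement_pot 0.66 c=[289. 120.] n=1978 ztop=0.0410 circ=(417.1,355.7) r=23.8 rect=[416.8 355.4] [46.2 46.4] 13.0 allmid=[415.3 351.6]
dropper_0 0.76 c=[450. 120.] n=1550 ztop=0.0622 circ=(450.8,201.1) r=8.9 rect=[450.9 201.7] [16.7 16.5] 13.3 allmid=[452.6 184. ]
dappen_dish 0.96 c=[374. 121.] n=985 ztop=0.0368 circ=(435.0,274.0) r=16.3 rect=[434.9 274. ] [32.1 31.3] 67.8 allmid=[434.7 271.7]
brown_jar 0.82 c=[447.  22.] n=3042 ztop=0.0528 circ=(533.9,236.0) r=19.4 rect=[529.2 235.1] [28.2 38.5] 11.0 allmid=[539.2 220.6]
wrist table z 0.00037162862302696806
[ 336   78   67   86 3885] 0.012352866284456289 ((433.9469299316406, 273.4063720703125), (87.96023559570312, 61.37322235107422), 12.290712356567383) [0.4359 0.2759 0.0123]
```

View pics/w19.png

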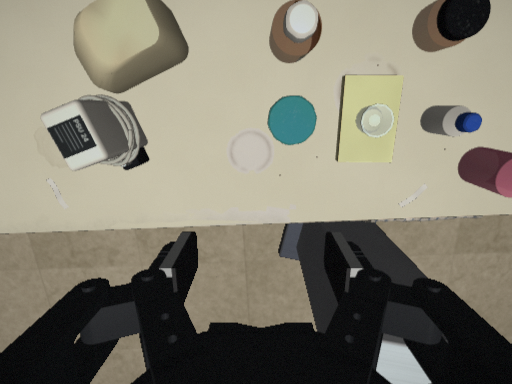

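View pics/scene19.png

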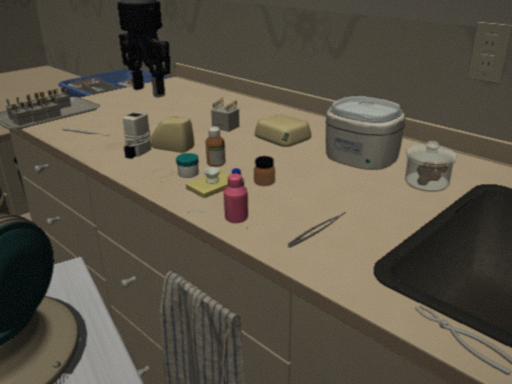

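```bash
python3 -c "
from bench import workorder
print(workorder.close_job())"
```

```text
the job is handed in; nothing more can be done
None
```

The mixing place is laid out and handed in at about 26 s of the 90 s allowed. I placed the dish, pot, dropper bottle and amber bottle in that order, and all four stand upright.

My last wrist-camera check, with the pad centre measured at (434, 273) mm and its yaw at 12.5°:

| Item | Position relative to its reference | Gap |
|---|---|---|
| Dappen dish | about 1 mm from the pad's middle | – |
| Cement pot | 84 mm left of the pad's middle, about 1 mm off level | about 30 mm to the pad |
| Dropper bottle | 74 mm right of the pad's middle, about 1 mm off level | about 30 mm to the pad |
| Amber bottle | 75 mm directly behind the pot | about 30 mm to the pot |

- **Left alone:** the brown jar measured the same before and after. The tweezers look unmoved in the last scene picture; I did not remeasure them at the end. I did not touch the pink look-alike.
- **Disagreement between cameras:** the fixed top camera put things about 2–3 mm off from the wrist camera, and the scene camera was 5–7 mm off. I worked from the wrist camera throughout. The highest contact force in the move readings was about 7 N.

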